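# Reload the paint caddy in reverse order

## Task

Move the four paint pots from the storage rack (the row of coloured nests) into the four wells of the wooden caddy, in reverse order: the pot that was leftmost in the rack, seen from the robot, goes into the rightmost well, and so on, so that the painter across the table sees them in the same order as you saw them. Stand each pot upright on the floor of its own well, never tipping one over on the way, let go of them all, and leave the white rinse cup standing where it is.

Things in the scene. Friction and masses are not known exactly. Their poses are not given: they have to be found in the camera images.
- pot_green: loose screw-top paint pot, dark green, with a white paper band round its middle: a cylinder 40 mm in diameter up to 44 mm, then a cap 37 mm in diameter, 62 mm tall in all, about 90 g. Origin: centre of its underside, z up its axis; its yaw means nothing. It starts upright in the nest of its own colour.
- pot_blue: loose screw-top paint pot, blue, with a white paper band round its middle: a cylinder 40 mm in diameter up to 44 mm, then a cap 37 mm in diameter, 62 mm tall in all, about 90 g. Origin: centre of its underside, z up its axis; its yaw means nothing. It starts upright in the nest of its own colour.
- pot_yellow: loose screw-top paint pot, yellow, with a white paper band round its middle: a cylinder 40 mm in diameter up to 44 mm, then a cap 37 mm in diameter, 62 mm tall in all, about 90 g. Origin: centre of its underside, z up its axis; its yaw means nothing. It starts upright in the nest of its own colour.
- pot_red: loose screw-top paint pot, red, with a white paper band round its middle: a cylinder 40 mm in diameter up to 44 mm, then a cap 37 mm in diameter, 62 mm tall in all, about 90 g. Origin: centre of its underside, z up its axis; its yaw means nothing. It starts upright in the nest of its own colour.
- nest_green: fixed square dark green nest, 56 x 56 mm outside, 50 x 50 mm inside, one of the four in the row on the grey storage rail; which place it has varies. Origin: centre of its underside, 8 mm above the table; floor 3 mm and rim 11 mm above the origin. Axes as the rail's.
- nest_blue: fixed square blue nest, 56 x 56 mm outside, 50 x 50 mm inside, one of the four in the row on the grey storage rail; which place it has varies. Origin: centre of its underside, 8 mm above the table; floor 3 mm and rim 11 mm above the origin. Axes as the rail's.
- nest_yellow: fixed square yellow nest, 56 x 56 mm outside, 50 x 50 mm inside, one of the four in the row on the grey storage rail; which place it has varies. Origin: centre of its underside, 8 mm above the table; floor 3 mm and rim 11 mm above the origin. Axes as the rail's.
- storage_rail: fixed flat grey rail 250 x 70 x 8 mm that carries the four nests (dark green, blue, yellow and an equal red one, not listed) at its y = -90, -30, 30, 90 mm, in an order that varies. Origin: centre of its underside, on the table. y runs along the row to the robot's left (turned at most 0.45 rad), x away from the robot.
- caddy: fixed wooden caddy 64 x 244 x 16 mm, beside the rack (left or right of it), with four empty wells in a row. Origin: centre of its underside, on the table. y runs to the robot's left (turned at most 0.45 rad), x away from the robot. Well centres: x = 0, y = -90, -30, 30, 90 mm; wells 56 x 56 mm inside, walls 4 mm, floor 6 mm and rim 16 mm above the origin.
- rinse_cup: empty white ceramic rinse cup standing loose between the rack and the caddy: rim 60 mm in diameter, 75 mm tall, 220 g. Origin: centre of its underside. Not to be disturbed.
Mind the look-alikes: they are no part of the job. Leave any pink look-alike of the pot_yellow alone.

How it is judged:
At the end, for the whole second after the job is handed in: Each pot stands in the well that reverses its nest's place in the row: within 12 mm of the well's centre along and across, underside 1 to 10 mm above the caddy's, upright within 0.1 rad, under 20 mm/s, released; rinse cup within 30 mm of its start, upright within 0.15 rad (((y of nest_green in the frame of storage_rail between -0.11 and -0.07 m and y of pot_green in the frame of caddy between 0.078 and 0.102 m) or (y of nest_green in the frame of storage_rail between -0.05 and -0.01 m and y of pot_green in the frame of caddy between 0.018 and 0.042 m) or (y of nest_green in the frame of storage_rail between 0.01 and 0.05 m and y of pot_green in the frame of caddy between -0.042 and -0.018 m) or (y of nest_green in the frame of storage_rail between 0.07 and 0.11 m and y of pot_green in the frame of caddy between -0.102 and -0.078 m)) and ((y of nest_blue in the frame of storage_rail between -0.11 and -0.07 m and y of pot_blue in the frame of caddy between 0.078 and 0.102 m) or (y of nest_blue in the frame of storage_rail between -0.05 and -0.01 m and y of pot_blue in the frame of caddy between 0.018 and 0.042 m) or (y of nest_blue in the frame of storage_rail between 0.01 and 0.05 m and y of pot_blue in the frame of caddy between -0.042 and -0.018 m) or (y of nest_blue in the frame of storage_rail between 0.07 and 0.11 m and y of pot_blue in the frame of caddy between -0.102 and -0.078 m)) and ((y of nest_yellow in the frame of storage_rail between -0.11 and -0.07 m and y of pot_yellow in the frame of caddy between 0.078 and 0.102 m) or (y of nest_yellow in the frame of storage_rail between -0.05 and -0.01 m and y of pot_yellow in the frame of caddy between 0.018 and 0.042 m) or (y of nest_yellow in the frame of storage_rail between 0.01 and 0.05 m and y of pot_yellow in the frame of caddy between -0.042 and -0.018 m) or (y of nest_yellow in the frame of storage_rail between 0.07 and 0.11 m and y of pot_yellow in the frame of caddy between -0.102 and -0.078 m)) and (y of pot_red in the frame of caddy between -0.102 and -0.078 m or y of pot_red in the frame of caddy between -0.042 and -0.018 m or y of pot_red in the frame of caddy between 0.018 and 0.042 m or y of pot_red in the frame of caddy between 0.078 and 0.102 m) and x of pot_green in the frame of caddy between -0.012 and 0.012 m and z of pot_green in the frame of caddy between 0.001 and 0.01 m and angle between each of pot_green, pot_blue, pot_yellow, pot_red's own z axis and vertical below 0.1 rad and linear speed of each of pot_green, pot_blue, pot_yellow, pot_red below 0.02 m/s and contact force between each of pot_green, pot_blue, pot_yellow, pot_red and the fingers below 0.1 N and x of pot_blue in the frame of caddy between -0.012 and 0.012 m and z of pot_blue in the frame of caddy between 0.001 and 0.01 m and x of pot_yellow in the frame of caddy between -0.012 and 0.012 m and z of pot_yellow in the frame of caddy between 0.001 and 0.01 m and x of pot_red in the frame of caddy between -0.012 and 0.012 m and z of pot_red in the frame of caddy between 0.001 and 0.01 m and distance of rinse_cup from where it was at the start of the episode below 0.03 m and angle between rinse_cup's own z axis and vertical below 0.15 rad); the robot touches nothing.
It fails at once if a pot is tipped over (more than 0.7 rad from upright) (angle between any of pot_green, pot_blue, pot_yellow, pot_red's own z axis and vertical above 0.7 rad).
It fails at once if the rinse cup is pushed more than 30 mm or tipped more than 0.5 rad (distance of rinse_cup from where it was at the start of the episode above 0.03 m or angle between rinse_cup's own z axis and vertical above 0.5 rad).
It also fails if it takes over 104 s, if anything falls off the work surface, if the arm or the gripper's body presses on something with over 40 N, if the wrist force passes 120 N, or if a joint passes its speed limit or range.

## Robot

A 6-joint arm with a two-finger parallel gripper is mounted at the origin on the work surface. World frame = base frame: x ahead of the robot, y to its left, z up, the work surface at z = 0. Lengths are in m, angles in rad, forces in N, time in s.
With the tool pointing down it reaches from about 0.375 to 0.825 m from the base axis. Payload 5.5 kg.
Tool frame: the origin (TCP) lies at the very end of the fingers, on their centre line; the grasp point (between the pads) lies 19 mm behind it; z points along the fingers, y is the direction in which the jaws open and shut (so a half turn about z gives the same grasp; the last joint's range is limited). The gripper opens to 85 mm and grips with 20 to 120 N. Pads are 22 mm wide; open, the fingers measure 114 mm over their backs; the gripper's body (76 mm by 85 mm) begins 54 mm behind the grasp point. The pads swing forward as they close: fully open they stand 13 mm farther back than shut.
Start: joints at [-1.285, 0.314, -0.047, 1.21, 0, 1.571], TCP at [0.169, -0.576, 0.231] pointing down, gripper open.
Joint ranges: [-2.67, 2.67], [-0.69, 1.73], [-1.03, 1.25], [-2.08, 2.16], [-1.42, 1.45], [-3.14, 3.14]. Speed limits (rad/s): [2.39, 2.39, 3.01, 3.14, 3.14, 3.14].

## Interface

Orientations are given as a rotation vector (axis times angle).
In Python, from plant import manip, kinematics, status, vision gives the robot as it stands. Calls block until the motion is done:
- manip.move_ptp(position, orientation): joint-space move of the TCP to a pose.
- manip.servo_line(position, ori=None, vel=0.15, contact_N=None): straight line of the TCP; ori=None keeps the orientation; vel is the mean speed in m/s. With contact_N (N) it stops when the force on the tool has changed by that much, and returns True; else False.
- manip.move_j(angles): joint-space move.
- manip.let_go() and manip.gripper_close(grasp_force=None): open the fingers fully, or close them until they stop; grasp_force is the grip in N (None keeps the last).
- manip.dwell(seconds).
- kinematics.solve_ik(position, orientation): joint angles nearest the present ones, or None.
- status.get_obs(): the state.
- vision.camera(name): name is "side" or "top"; returns a dict with "frame" (480x640x3 uint8, blue, green, red), "range_z" (480x640 float32, m along the optical axis (not along the pixel's ray), 0 where there is no reading), "mtx" (3x3 intrinsics, pixels), "R" (3x3) and "t" (3): a world point X has camera coordinates R X + t. Camera axes: x right, y down, z forward; pixel columns grow to the right and rows downward; lengths in m; the calibration is good to about 2 mm. A picture is of the moment at which its call begins.
A pose or a line that the arm cannot do raises manip.Unreachable and nothing moves.
- manip.hand_in(): hands the job in, once; it reports no verdict.
The state is a dict: "t": time; "joints": joint angles; "joint_velocities": joint speeds; "tau": joint torques, N m; "tcp_pos": TCP position; "tcp_rot": TCP orientation; "wrist_force": force on the tool from outside, world axes, zero at the start; "ft_torque": the same for the moment, N m; "width": finger opening in m.
Only numpy, scipy, OpenCV 4.12 (cv2) and the standard library are available. Lean on these libraries where they do the work, as an engineer would, in place of code of your own. Each camera call takes 0.05 s, during which the arm holds its last target.

## Working session

There is one attempt and no reset: what is moved stays moved. The work goes in short steps, each a Python script; the robot and the scene stay as the last script left them, time stands still between calls to the robot, and variables do not carry over. Pictures are saved under pics/ and viewed, and the job is handed in when it is done.

```bash
ls; mkdir -p pics; python3 - <<'E'
from plant import manip, kinematics, status, vision
import cv2,numpy as np,pickle
o=status.get_obs();print(o['t'],o['tcp_pos'],o['tcp_rot'],o['width'])
for n in('top','side'):
    c=vision.camera(n);cv2.imwrite(f'pics/{n}0.png',c['frame']);pickle.dump(c,open(f'{n}0.pkl','wb'));print(n,c['mtx'],c['R'],c['t'])
E
```

```text
pics
0.0 [ 0.1690087  -0.57511879  0.23044327] [-3.10792262e+00 -4.47177127e-01  3.33449946e-04] 0.08521641432520259
top [[508.48009134   0.         333.74453069]
 [  0.         508.48009134 236.56202921]
 [  0.           0.           1.        ]] [[-0.00602288 -0.99967682  0.0246977 ]
 [-0.99779254  0.00437443 -0.06626389]
 [ 0.06613444 -0.02504228 -0.99749643]] [-0.00872805  0.493487    0.84821211]
side [[563.41540176   0.         308.39272892]
 [  0.         563.41540176 241.21418584]
 [  0.           0.           1.        ]] [[ 0.99268515 -0.11953757 -0.01694012]
 [-0.0835179  -0.57858705 -0.81133334]
 [ 0.08718348  0.80681336 -0.58433829]] [-0.48170699  0.07476358  1.04487464]
```

View pics/top0.png

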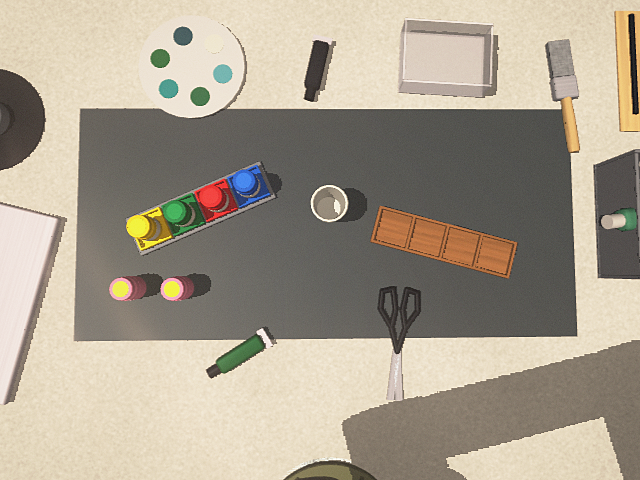

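View pics/side0.png

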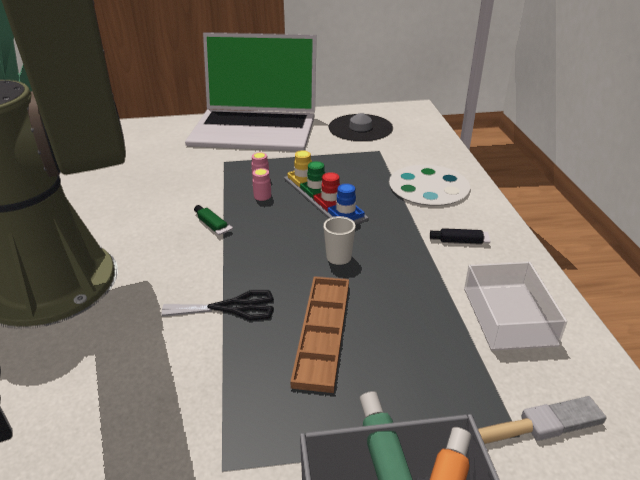

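The top view shows the rack upper left, with nests and pots yellow (143,228), green (180,212), red (212,197) and blue (245,182) from left to right. The cup is at (329,204) and the empty caddy spans (372,207) to (516,276), to the right.

Possible look-alikes for the yellow pot:
- The two pink pots with yellow caps, at (121,289) and (173,289), stand on the mat outside the rack, so I leave them alone.
- The green tube (240,355) and the palette blobs around (190,65) are not pots.

I choose the four pots in the nests. Next I check them in a crop and measure.

```bash
cat > h.py <<'E'
import numpy as np,cv2
def ray(c,uv,z):
    uv=np.atleast_2d(uv).astype(float)
    d=np.c_[uv,np.ones(len(uv))]@np.linalg.inv(c['mtx']).T@c['R']
    C=-c['R'].T@c['t']
    return C+d*((z-C[2])/d[:,2])[:,None]
def cloud(c):
    v,u=np.mgrid[:480,:640]
    p=np.stack([u,v,np.ones_like(u)],-1)@np.linalg.inv(c['mtx']).T*c['range_z'][...,None]
    return (p-c['t'])@c['R']
E
python3 - <<'E'
import pickle,cv2,numpy as np
from h import *
T=pickle.load(open('top0.pkl','rb'));S=pickle.load(open('side0.pkl','rb'))
hsv={n:cv2.cvtColor(c['frame'],cv2.COLOR_BGR2HSV) for n,c in(('T',T),('S',S))}
def cad(c,h):
    P=cloud(c); m=(cv2.inRange(h,(3,90,60),(18,255,230))>0)&(P[...,0]>.3)&(P[...,0]<.7)&(P[...,1]<0)&(abs(P[...,2]-.01)<.02)&(c['range_z']>0)
    m=cv2.morphologyEx(m.astype(np.uint8),cv2.MORPH_CLOSE,np.ones((7,7)))
    k=max(cv2.findContours(m,0,2)[0],key=cv2.contourArea)[:,0]
    w=ray(c,k,.016)[:,:2]
    return cv2.minAreaRect((w*1000).astype(np.float32))
for n,c in(('T',T),('S',S)): print('caddy',n,cad(c,hsv[n]))
rng={'yellow':(22,34),'green':(50,80),'blue':(105,120),'red':(0,6)}
for n,c in(('T',T),('S',S)):
    P=cloud(c);R=[]
    base=(P[...,2]>.069)&(P[...,2]<.077)&(P[...,0]>.3)&(P[...,0]<.75)&(P[...,1]>.05)&(c['range_z']>0)
    for k,(a,b) in rng.items():
        m=base&(cv2.inRange(hsv[n],(a,110,40),(b,255,255))>0)
        nn,l,s,_=cv2.connectedComponentsWithStats(m.astype(np.uint8))
        for i in range(1,nn):
            if s[i,4]<30:continue
            v,u=np.where(l==i);w=ray(c,np.c_[u,v],.073)[:,:2]
            (x,y),r=cv2.minEnclosingCircle((w*1000).astype(np.float32))
            print(n,k,'px',u.mean().round(),v.mean().round(),'circ',round(x,1),round(y,1),round(r,1),'z',np.median(P[l==i][:,2]).round(4))
    m=(P[...,2]>.072)&(P[...,2]<.08)&(P[...,0]>.4)&(P[...,0]<.75)&(abs(P[...,1])<.1)&(c['range_z']>0)
    v,u=np.where(m)
    if len(u): print(n,'cup',cv2.minEnclosingCircle((ray(c,np.c_[u,v],.075)[:,:2]*1000).astype(np.float32)))
a=cv2.resize(T['frame'][150:310,100:290],None,fx=4,fy=3.7);cv2.imwrite('pics/crop.png',a)
E
```

```text
caddy T ((483.8189392089844, -199.37796020507812), (246.79469299316406, 65.62733459472656), 74.75275421142578)
caddy S ((483.27752685546875, -203.8324737548828), (258.09112548828125, 64.65394592285156), 74.66747283935547)
T yellow px 138.0 226.0 circ 507.6 299.2 18.2 z 0.0738
T green px 174.0 211.0 circ 531.6 242.1 18.4 z 0.0737
T blue px 243.0 181.0 circ 579.7 133.5 18.5 z 0.0737
T red px 210.0 196.0 circ 555.5 185.7 18.5 z 0.0737
T cup ((543.1585083007812, -2.1900229454040527), 29.73760986328125)
S yellow px 302.0 154.0 circ 506.9 297.9 17.8 z 0.0725
S green px 262.0 90.0 circ 436.7 717.6 142.2 z 0.0733
S green px 315.0 166.0 circ 530.4 237.2 20.3 z 0.0727
S blue px 346.0 189.0 circ 580.9 128.9 20.9 z 0.0724
S red px 330.0 177.0 circ 555.3 179.2 22.2 z 0.0724
S cup ((542.6244506835938, -5.036990642547607), 31.02210235595703)
```

View pics/crop.png

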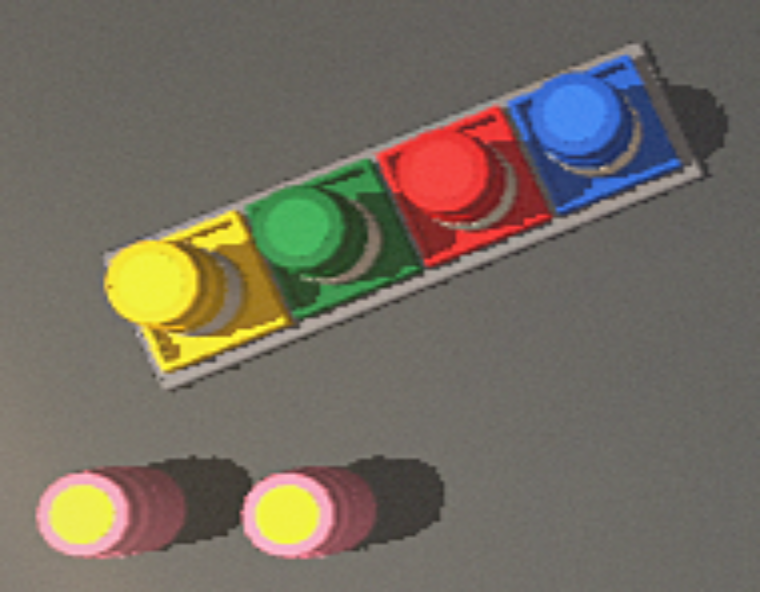

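The crop confirms four pots in nests of their own colour, and the pink pair below is off the rack. The rail yaw is about +0.41 and the caddy yaw about -0.27. Mapping: yellow goes to well -90, green to -30, red to +30 and blue to +90. I start with yellow.

```bash
cat > go.py <<'E'
from plant import manip, kinematics, status, vision
import numpy as np,cv2
from scipy.spatial.transform import Rotation as Ro
POT={'yellow':(.5076,.2992),'green':(.5316,.2421),'blue':(.5797,.1335),'red':(.5555,.1857)}
WELL={'yellow':-.09,'green':-.03,'red':.03,'blue':.09}
YR=np.arctan2(.0721,.1657);C=np.array([.4838,-.1994]);YC=np.radians(-15.25)
def ori(yaw,flip):   # tool y along (cos yaw, sin yaw), z down
    y=np.array([np.cos(yaw),np.sin(yaw),0])*(-1 if flip else 1);z=np.array([0,0,-1.])
    return Ro.from_matrix(np.c_[np.cross(y,z),y,z]).as_rotvec()
def well(k): return C+WELL[k]*np.array([-np.sin(YC),np.cos(YC)])
ZG=.027
def pick_place(k,flip,up=.17):
    p=POT[k];o=ori(YR,flip);w=well(k);oc=ori(YC,flip)
    st=lambda:status.get_obs()
    manip.move_ptp([*p,up],o);manip.servo_line([*p,ZG],vel=.15)
    manip.gripper_close(40);print(k,'w',round(st()['width'],4),'t',round(st()['t'],2),st()['tcp_pos'].round(4))
    manip.servo_line([*p,up],vel=.2);print('lift w',round(st()['width'],4))
    manip.move_ptp([*w,up],oc);manip.servo_line([*w,ZG+.003],vel=.15)
    manip.dwell(.2)
    c=manip.servo_line([*w,ZG-.008],vel=.02,contact_N=4);print('contact',c,st()['tcp_pos'].round(4),st()['wrist_force'].round(2))
    manip.let_go();manip.servo_line([*w,up],vel=.2);print('t',round(st()['t'],2),'w',round(st()['width'],4))
def snap(n):
    for c in('top','side'): cv2.imwrite(f'pics/{c}_{n}.png',vision.camera(c)['frame'])
E
python3 - <<'E'
from go import *
for f in(0,1):
    for k in POT:
        print(f,k,[np.round(kinematics.solve_ik(*a),2) for a in(([*POT[k],.17],ori(YR,f)),([*POT[k],ZG],ori(YR,f)),([*well(k),.17],ori(YC,f)),([*well(k),.018],ori(YC,f)))])
E
```

```text
0 yellow [array([ 0.53,  0.32, -0.18,  1.07, -0.  ,  1.69]), array([ 0.53,  0.45, -0.35,  0.77, -0.  ,  1.69]), array([-0.56,  0.24, -0.29,  1.04,  0.  ,  1.28]), array([-0.56,  0.39, -0.47,  0.71,  0.  ,  1.28])]
0 green [array([ 0.43,  0.31, -0.19,  1.07, -0.  ,  1.59]), array([ 0.43,  0.44, -0.36,  0.77, -0.  ,  1.59]), array([-0.45,  0.21, -0.32,  1.04,  0.  ,  1.39]), array([-0.45,  0.37, -0.51,  0.7 ,  0.  ,  1.39])]
0 blue [array([ 0.23,  0.33, -0.16,  1.08, -0.  ,  1.39]), array([ 0.23,  0.46, -0.33,  0.78, -0.  ,  1.39]), array([-0.22,  0.2 , -0.34,  1.03,  0.  ,  1.62]), array([-0.22,  0.35, -0.53,  0.69,  0.  ,  1.62])]
0 red [array([ 0.32,  0.32, -0.18,  1.07, -0.  ,  1.48]), array([ 0.32,  0.44, -0.36,  0.77, -0.  ,  1.48]), array([-0.33,  0.2 , -0.34,  1.03,  0.  ,  1.5 ]), array([-0.33,  0.35, -0.52,  0.69,  0.  ,  1.5 ])]
1 yellow [array([ 0.53,  0.32, -0.18,  1.07, -0.  , -1.45]), array([ 0.53,  0.45, -0.35,  0.77, -0.  , -1.45]), array([-0.56,  0.24, -0.29,  1.04,  0.  , -1.86]), array([-0.56,  0.39, -0.47,  0.71,  0.  , -1.86])]
1 green [array([ 0.43,  0.31, -0.19,  1.07, -0.  , -1.55]), array([ 0.43,  0.44, -0.36,  0.77, -0.  , -1.55]), array([-0.45,  0.21, -0.32,  1.04,  0.  , -1.75]), array([-0.45,  0.37, -0.51,  0.7 ,  0.  , -1.75])]
1 blue [array([ 0.23,  0.33, -0.16,  1.08, -0.  , -1.75]), array([ 0.23,  0.46, -0.33,  0.78, -0.  , -1.75]), array([-0.22,  0.2 , -0.34,  1.03,  0.  , -1.52]), array([-0.22,  0.35, -0.53,  0.69,  0.  , -1.52])]
1 red [array([ 0.32,  0.32, -0.18,  1.07, -0.  , -1.66]), array([ 0.32,  0.44, -0.36,  0.77, -0.  , -1.66]), array([-0.33,  0.2 , -0.34,  1.03,  0.  , -1.64]), array([-0.33,  0.35, -0.52,  0.69,  0.  , -1.64])]
```

```bash
python3 - <<'E'
from go import *
pick_place('yellow',0)
manip.move_ptp([*POT['green'],.17],ori(YR,0))
snap('a')
print(status.get_obs()['t'])
E
```

```text
yellow w 0.0387 t 4.98 [0.508  0.2995 0.0278]
lift w 0.0391
contact True [ 0.4603 -0.2864  0.0228] [-0.69  0.01  4.87]
t 11.08 w 0.0854
13.1083
```

View pics/top_a.png

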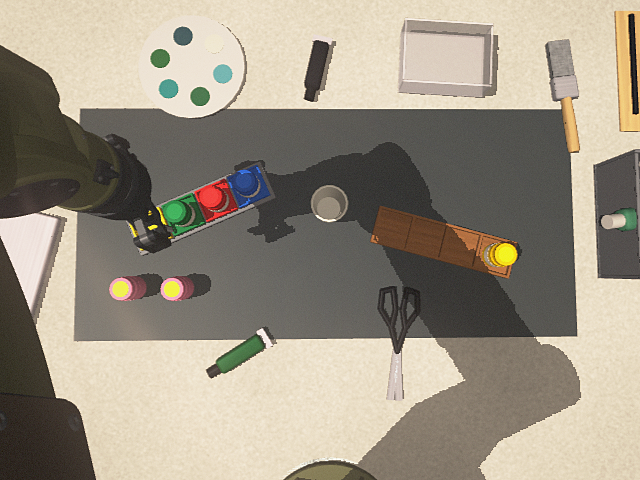

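View pics/side_a.png

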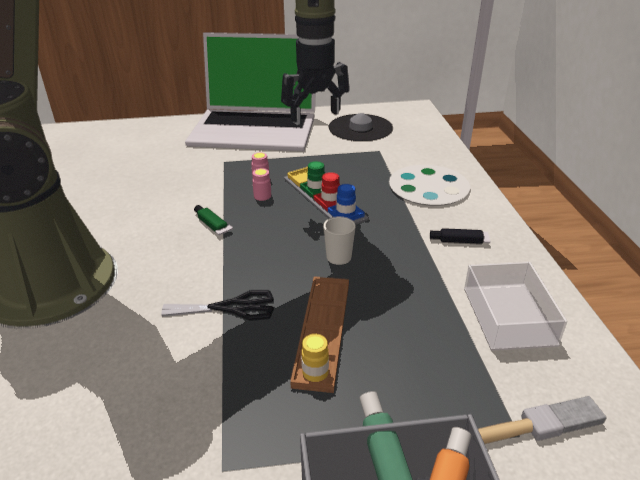

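Yellow stands upright in the rightmost well: top view (506,254), side view (315,358). The cup has not moved. I measure yellow's fit before doing the other three.

```bash
cat > chk.py <<'E'
from go import *
from h import *
RNG={'yellow':(22,34),'green':(45,85),'blue':(100,125),'red':(0,8)}
def check(names):
    for n in('top','side'):
        c=vision.camera(n);h=cv2.cvtColor(c['frame'],cv2.COLOR_BGR2HSV);P=cloud(c)
        b=(c['range_z']>0)&(np.hypot(P[...,0]-C[0],P[...,1]-C[1])<.18)&(P[...,1]<-.06)&(P[...,2]>.060)&(P[...,2]<.078)
        for k in names:
            m=b&(cv2.inRange(h,(RNG[k][0],100,30),(RNG[k][1],255,255))>0)
            m=cv2.morphologyEx(m.astype(np.uint8),cv2.MORPH_OPEN,np.ones((3,3)))
            v,u=np.where(m)
            if len(u)<20: print(n,k,'none');continue
            z=np.median(P[m>0][:,2])
            (x,y),r=cv2.minEnclosingCircle((ray(c,np.c_[u,v],.068)[:,:2]*1000).astype(np.float32))
            d=np.array([x,y])/1e3-C;co,s=np.cos(YC),np.sin(YC)
            print(n,k,'caddy x,y mm',round((co*d[0]+s*d[1])*1e3,1),round((-s*d[0]+co*d[1])*1e3,1),'r',round(r,1),'ztop',round(z,4),'want',WELL[k])
        m=(P[...,2]>.072)&(P[...,2]<.08)&(P[...,0]>.4)&(P[...,0]<.65)&(abs(P[...,1])<.07)&(c['range_z']>0)
        v,u=np.where(m)
        if len(u):print(n,'cup',cv2.minEnclosingCircle((ray(c,np.c_[u,v],.075)[:,:2]*1000).astype(np.float32)))
E
python3 - <<'E'
from chk import *
check(['yellow'])
E
```

```text
top yellow caddy x,y mm 0.3 -89.4 r 17.9 ztop 0.0689 want -0.09
top cup ((543.1585083007812, -2.1900229454040527), 29.73760986328125)
side yellow caddy x,y mm 0.7 -90.3 r 18.2 ztop 0.0676 want -0.09
side cup ((542.5498046875, -4.989842891693115), 31.01006507873535)
```

```bash
python3 - <<'E'
from chk import *
pick_place('green',0);check(['green'])
pick_place('red',0);check(['green','red'])
pick_place('blue',0)
manip.move_ptp([*(C+[-.02,-.16]),.25],ori(YC,0))
snap('end');check(list(POT));print(status.get_obs()['t'],status.get_obs()['wrist_force'])
E
```

```text
green w 0.0388 t 15.06 [0.532  0.2423 0.0278]
lift w 0.0388
contact True [ 0.4761 -0.2284  0.0228] [-0.31 -0.72  5.35]
t 20.77 w 0.0851
top green caddy x,y mm -0.4 -28.2 r 19.3 ztop 0.0689 want -0.03
top cup ((543.1585083007812, -2.1900229454040527), 29.73760986328125)
side green caddy x,y mm 1.4 -33.4 r 21.1 ztop 0.0673 want -0.03
side cup ((532.246337890625, -18.679780960083008), 23.918859481811523)
red w 0.0386 t 24.03 [0.556  0.1859 0.0277]
lift w 0.0386
contact True [ 0.4918 -0.1705  0.0227] [-0.64  0.7   5.61]
t 29.38 w 0.0857
top green none
top red caddy x,y mm 0.3 31.4 r 18.8 ztop 0.0689 want 0.03
top cup ((543.1585083007812, -2.1900229454040527), 29.73760986328125)
side green caddy x,y mm 0.7 -33.2 r 21.0 ztop 0.0673 want -0.03
side red caddy x,y mm 2.2 27.4 r 20.6 ztop 0.0674 want 0.03
side cup ((542.3968505859375, -5.246533393859863), 31.176002502441406)
blue w 0.0385 t 32.29 [0.5802 0.1337 0.0277]
lift w 0.0387
contact True [ 0.5076 -0.1126  0.0227] [ 0.44 -0.29  5.33]
t 37.29 w 0.0853
top yellow caddy x,y mm 0.1 -89.4 r 17.8 ztop 0.0691 want -0.09
top green caddy x,y mm -0.7 -28.4 r 19.3 ztop 0.0688 want -0.03
top blue caddy x,y mm 0.1 90.5 r 18.7 ztop 0.0689 want 0.09
top red caddy x,y mm 0.3 31.1 r 18.6 ztop 0.0693 want 0.03
top cup ((543.1585083007812, -2.1900229454040527), 29.73760986328125)
side yellow caddy x,y mm 0.7 -90.3 r 18.2 ztop 0.0675 want -0.09
side green caddy x,y mm 0.6 -33.2 r 21.0 ztop 0.0672 want -0.03
side blue caddy x,y mm 2.0 84.9 r 21.5 ztop 0.0671 want 0.09
side red caddy x,y mm 0.1 26.8 r 19.9 ztop 0.0674 want 0.03
side cup ((535.189453125, -24.105972290039062), 21.81981086730957)
38.5167 [-0.91085914  0.83343766  0.85702551]
```

View pics/top_end.png

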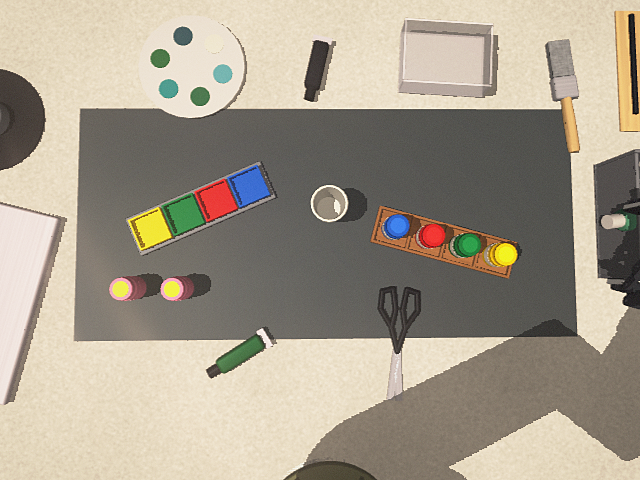

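View pics/side_end.png

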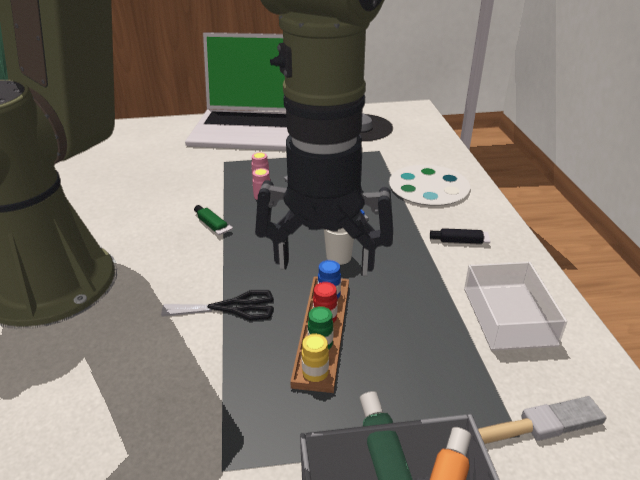

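The end pictures show the rack empty (nests yellow, green, red, blue). The caddy, left to right, reads blue (397,226), red (432,235), green (467,244), yellow (505,254), all upright. The cup is still at (329,204), and the gripper is clear.

```bash
python3 - <<'E'
from plant import manip
manip.hand_in()
E
```

```text
the job is handed in; nothing more can be done
```

All four pots are in the caddy in reverse order and released, and I handed the job in at about 38.5 s. The rack read yellow, green, red, blue from the left; the caddy now reads blue, red, green, yellow. The pink look-alikes were left alone.

- **Position:** the top view puts every pot within 2 mm of its well centre. The side view is up to 5 mm off along the row (for example blue at 84.9 instead of 90 mm). I trusted the top view because the side mask also takes in the sides of the caps.
- **Standing:** the cap tops measured 67 to 69 mm above the table. That fits pots standing on the well floors (68 mm), and they look upright.
- **Rinse cup:** the top view gives exactly the position it had at the start. The last side-view reading differed (535, -24 mm) because the gripper was partly hiding the cup.

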